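# Free the loaded slide rack from the shaker and set it to dry

## Task

One of the two slide racks held in the shaker is full of glass slides; wedge that rack's sprung catch open with the orange wedge from its caddy, lift the full rack out level and, without dropping it, set it down squarely in the middle of whichever drying plate is free. Leave the wedge in the catch, and leave the empty rack, its catch, and the jar and bottle undisturbed.

Things in the scene. Friction and masses are not known exactly. Their poses are not given: they have to be found in the camera images.
- loaded_rack: The full one of two like slide racks, in either bay of the shaker: grey tray 128 x 84 mm (x by y), 24 high, with nine glass slides (white ends, pink specimens) standing up to 34 mm. Origin: centre of underside. Handle: blue bar along x over its centre, 104 long, 12 wide, 68 to 82 mm above the origin, on a thin post at each end. Up to 0.4 kg. Held down by its catch over its +x end.
- empty_rack: The same rack without slides (its grey floor shows), in the other bay. Same origin and handle. Stays there, with its catch shut.
- wedge: Orange wedge, 115 mm high, point down in its caddy (may lean 3 degrees; lift straight up 60 mm to clear it). Origin: centre of lower end. Along its x 10 mm thick at the bottom, tapering on both sides to 42 mm at 40 mm up, then 42 up to 72 mm; 44 mm wide along y. On top, from 72 to 115 mm, a grip 24 (x) by 30 mm (y). Works either way round. About 0.12 kg.
- caddy: Fixed black open box in which the wedge stands: 57 x 59 mm, 56 mm high, floor 6 mm. Origin: centre of underside; same yaw as the wedge. Left or right of the shaker.
- plate_a: Fixed drying plate: grey slab 150 x 110 mm (x by y), 12 mm high, a blue stripe near each end in x. Origin: centre of underside. One of the two plates carries the jar, the other is free. The rack goes on it with its length along the plate's length (either way round).
- plate_b: The other drying plate, same as plate_a.
- jar: Round glass jar with red lid, 64 mm across, 75 high, standing on one of the drying plates. Origin: centre of underside. Not to be moved.
- reagent: Brown reagent bottle, 60 mm across, 120 high, on the bench on the other side of the shaker from the caddy. Origin: centre of underside. Not to be moved.
- bay_a (a point): Middle of bay a, on the shaker's deck 50 mm above the bench, where a rack's origin lies. Axes: the shaker's; x points from the rack to its catch, the bays lie 145 mm apart along y. Fences 12 mm high stand 3 mm round the rack. The shaker is fixed, base 270 x 300 mm.
- bay_b (a point): The same for bay b.
- gap_a (a point): Where the wedge's origin belongs when fully in, catch of bay a; 84 mm above the bench, on the catch's tongue. Axes: the shaker's. A fixed upright aluminium plate's face is 21 mm off in -x (its top 61 mm above this point). With its x along the shaker's, push the wedge straight down here or up to 3 mm farther in +x (keeps off the plate) with some 10 N; it drives the tab back 18 mm.
- gap_b (a point): The same for bay b.
- tab_a (a point): On the gap side of the yellow upright tab of catch a, at the top of its straight part (58 mm above the tongue; 44 mm wide). Above it a lip leans back 14 mm over 16 mm of height. When shut, the gap between fixed plate and tab is 24 mm. Moves with the catch.
- tab_b (a point): The same for bay b.
- latch_a (a joint): Opening of the catch of bay a in m: 0 shut, grows as it slides in the shaker's +x (up to 0.03). A spring shuts it with 3 N, plus 0.6 N per 10 mm. Its tongue reaches 8 mm over the rack's end, 2 mm above; the rack is free from 0.012. With the wedge in, about 0.018.
- latch_b (a joint): The same for bay b.
Mind the look-alikes: they are no part of the job. Leave any yellow look-alike of the loaded_rack alone. Leave any red look-alike of the plate_b alone.

How it is judged:
By the outcome, as a careful person would: the job done as asked, in the order asked, and still so for the second after the job is handed in, with the robot touching nothing.
It also fails if it takes over 58 s, if anything falls off the work surface, if the arm or the gripper's body presses on something with over 40 N, if the wrist force passes 120 N, or if a joint passes its speed limit or range.

## Robot

A 6-joint arm with a two-finger parallel gripper is mounted at the origin on the work surface. World frame = base frame: x ahead of the robot, y to its left, z up, the work surface at z = 0. Lengths are in m, angles in rad, forces in N, time in s.
With the tool pointing down it reaches from about 0.3 to 0.875 m from the base axis. Payload 4.2 kg.
Tool frame: the origin (TCP) lies on the centre line of the jaws, within the pads' length; the fingertips stand 17 mm ahead of it and the grasp point (between the pads) lies 2 mm behind it; z points along the fingers, y is the direction in which the jaws open and shut (so a half turn about z gives the same grasp; the last joint's range is limited). The gripper opens to 85 mm and grips with 20 to 120 N. Pads are 22 mm wide; open, the fingers measure 114 mm over their backs; the gripper's body (76 mm by 85 mm) begins 54 mm behind the grasp point. The pads swing forward as they close: fully open they stand 13 mm farther back than shut.
Start: joints at [-1.301, 0.32, 1.565, -0, 1.257, -0.02], TCP at [0.164, -0.551, 0.248] pointing down, gripper open.
Joint ranges: [-3.11, 3.11], [-0.84, 2.01], [0.21, 2.61], [-1.34, 4.49], [0.05, 2.63], [-2.56, 2.56]. Speed limits (rad/s): [2.57, 2.57, 3.14, 3.14, 3.14, 3.14].

## Interface

Orientations are given as [roll, pitch, yaw] about the fixed x, y, z axes, in that order (R = Rz(yaw) Ry(pitch) Rx(roll)).
In Python, from workcell import bot, grab_frame, workorder gives the robot as it stands.
- The arm moves only by the shell command python3 -m handwheel 'ROWS' [FORCE]. ROWS is JSON, a list of rows, each a list of 5 numbers: the shift along the tool's x, y, z in m, then the turn about the tool's z in rad, then the finger opening in m, from 0 to 0.0854. In form: [[x, y, z, yaw, claw], ...]. A call has 1 to 20 rows; each row is the pose to reach, as a shift and turn from the pose commanded when the call began, along the tool's axes at that moment; what a row does not reach only later rows make up. A row lasts 1/12 s, in which the tool goes at most 41.7 mm and 7.16 degrees, less where a joint would pass 70% of its speed; a pose out of reach is approached as far as the arm can. A call with a gripper value outside its range is refused whole. The fingers move at their own pace and stop on an object; FORCE is the grip in N (left out, the last holds). Time passes only in rows, so rows that repeat a pose let the fingers close. It gives the time, the measured TCP pose, the force and the opening at its end, in the units of the state.
- bot.observe(): the state, without advancing time (a new reading comes with each control period).
- grab_frame(name): name is "scene" or "top" or "wrist"; returns a dict with "color" (384x512x3 uint8, blue, green, red), "intrinsics" (3x3 intrinsics, pixels), "camera_from_world" (4x4, takes a point from world to camera coordinates). Camera axes: x right, y down, z forward; pixel columns grow to the right and rows downward; lengths in m; the calibration is good to about 2 mm. A picture is of the moment at which its call begins. There is no depth.
- workorder.close_job(): hands the job in, once; it reports no verdict.
The state is a dict: "time": time; "qpos": joint angles; "qd": joint speeds; "tau": joint torques, N m; "eef_pos": TCP position; "orientation": TCP orientation; "contact_force": force on the tool from outside, world axes, zero at the start; "wrist_torque": the same for the moment, N m; "opening": finger opening in m.
Only numpy, scipy, OpenCV 4.12 (cv2) and the standard library are available. Lean on these libraries where they do the work, as an engineer would, in place of code of your own. Each camera call takes 0.05 s, during which the arm holds its last target. There are 200 camera calls.

## Working session

There is one attempt and no reset: what is moved stays moved. The work goes in short steps, Python scripts to look and compute and a shell command to move; the robot and the scene stay as the last step left them, time stands still between calls to the robot, and variables do not carry over. Pictures are saved under pics/ and viewed, about 8 in all and at most 12, crops included, and the job is handed in when it is done.

```bash
ls; mkdir -p pics; python3 - <<'E'
from workcell import bot, grab_frame
import cv2,numpy as np,pickle
fs={n:grab_frame(n) for n in("scene","top")}
pickle.dump(fs,open('f0.pkl','wb'))
for n,f in fs.items():
    cv2.imwrite(f'pics/{n}0.png',cv2.resize(f['color'],(800,600),interpolation=cv2.INTER_CUBIC)); print(n,f['intrinsics'],f['camera_from_world'])
print(bot.observe())
E
```

```text
pics
scene [[382.89172049   0.         254.74514245]
 [  0.         382.89172049 189.71585552]
 [  0.           0.           1.        ]] [[ 0.63436919  0.77299885  0.00696569 -0.24837093]
 [ 0.54465289 -0.44054406 -0.71363447 -0.21979431]
 [-0.54856993  0.4565016  -0.70048363  1.29317711]
 [ 0.          0.          0.          1.        ]]
top [[353.56528406   0.         252.35360084]
 [  0.         353.56528406 192.83012045]
 [  0.           0.           1.        ]] [[-0.0035894  -0.99965869  0.02587697 -0.08969224]
 [-0.99951447  0.00278556 -0.03103316  0.45193455]
 [ 0.03095049 -0.0259758  -0.99918333  1.18229899]
 [ 0.          0.          0.          1.        ]]
{'time': 0.1, 'qpos': array([-1.30102535e+00,  3.20269059e-01,  1.56553038e+00,  6.98169438e-06,
        1.25739061e+00, -2.00226612e-02]), 'qd': array([-0.00101515, -0.00045477, -0.00319767,  0.00048491,  0.00026683,
        0.0020524 ]), 'tau': array([-4.14049919e-05, -4.16407263e+01, -2.34704876e+01,  9.41810214e-06,
        4.88019461e-03, -5.64940052e-06]), 'eef_pos': array([ 0.16419761, -0.55066046,  0.24755305]), 'orientation': array([-3.13999571e+00, -3.86188189e-05,  2.89791448e-01]), 'contact_force': array([-0.4348703 ,  0.48150136, -0.73338815]), 'wrist_torque': array([-0.01576493,  0.00946881,  0.05159741]), 'opening': 0.08529009292602759}
```

View pics/top0.png

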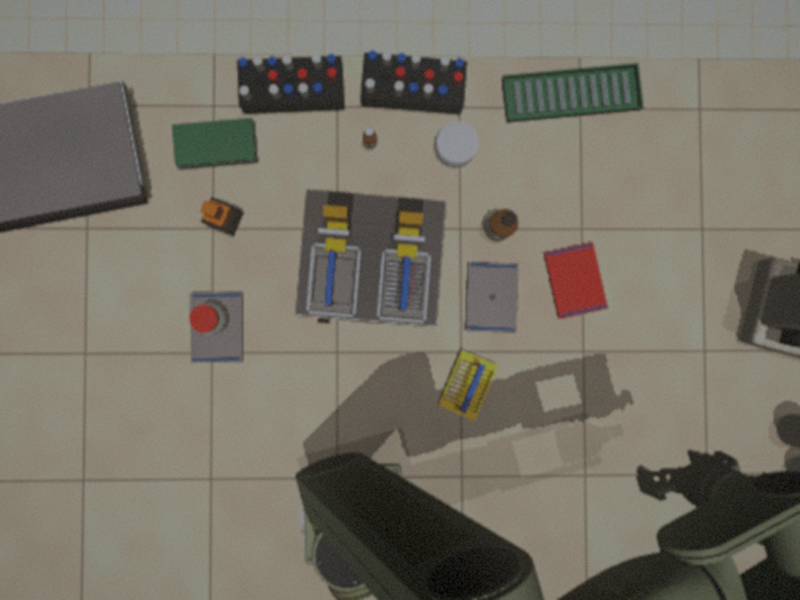

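View pics/scene0.png

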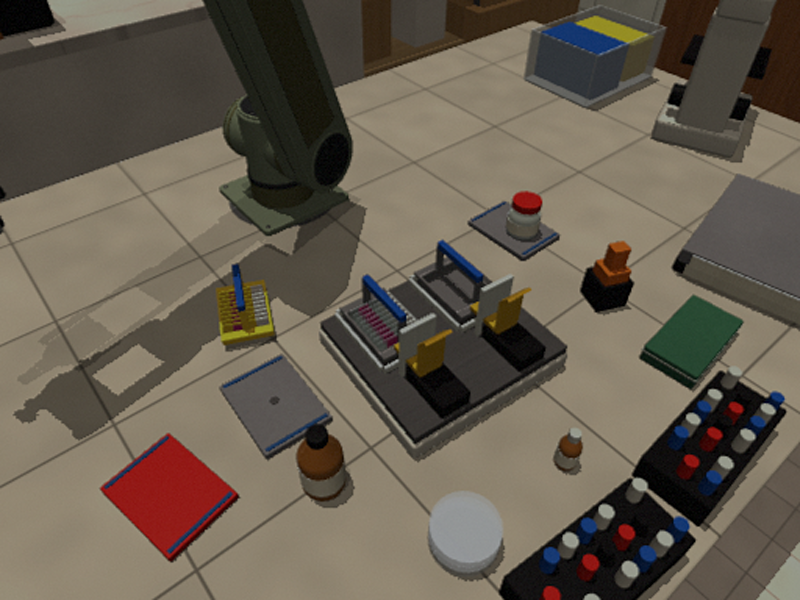

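The top view (800x600 pixels) shows these candidates:
- **Racks:** full rack with slides at (405,285). Not it: the empty rack at (333,280) and the yellow look-alike at (467,385).
- **Plates:** free grey plate at (492,297). Not it: the jar's plate at (217,325) and the red look-alike at (575,280).
- **Wedge:** orange, in the caddy at (220,213).
- **Catch to open:** the one at (408,225), above the full rack.

Next I'll take a close crop to check.

```bash
python3 - <<'E'
import cv2,pickle
fs=pickle.load(open('f0.pkl','rb'))
c=fs['top']['color'][115:240,120:340]
c=cv2.resize(c,(792,450),interpolation=cv2.INTER_CUBIC); cv2.imwrite('pics/topc.png',cv2.convertScaleAbs(c,alpha=1.5))
c=fs['scene']['color'][135:300,200:420]
c=cv2.resize(c,(792,594),interpolation=cv2.INTER_CUBIC); cv2.imwrite('pics/scenec.png',cv2.convertScaleAbs(c,alpha=1.5))
E
```

```text
(no output)
```

View pics/topc.png

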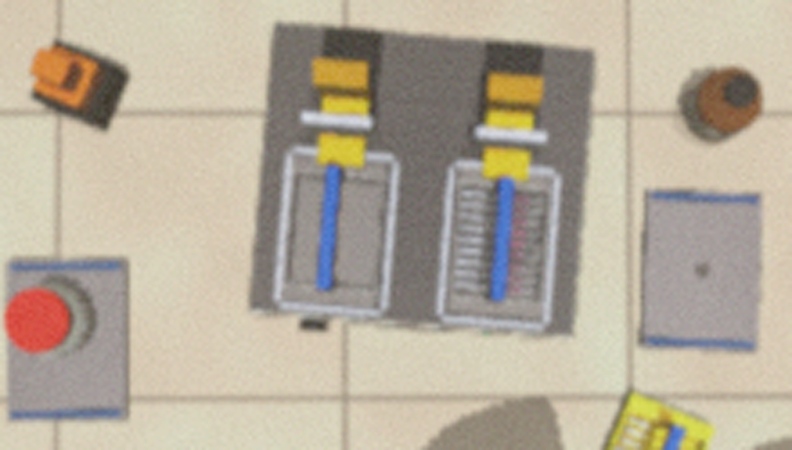

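View pics/scenec.png

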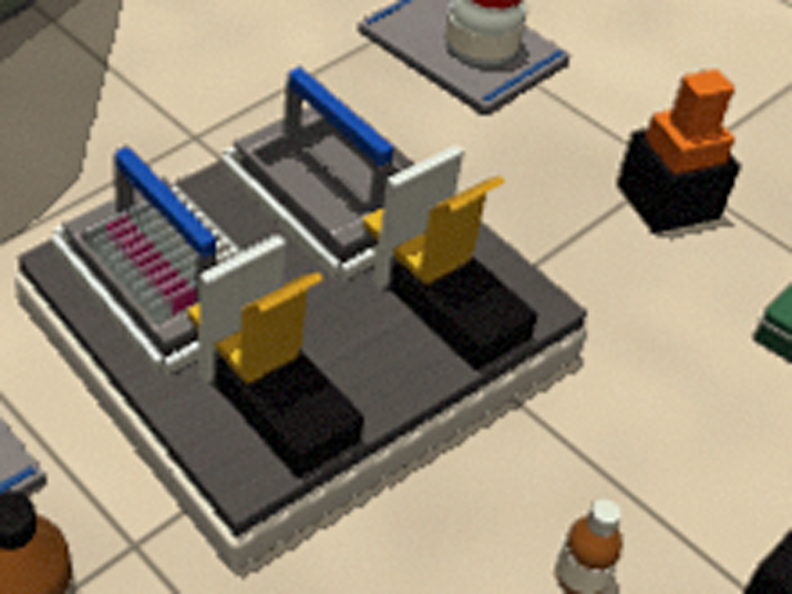

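Both crops confirm the choice: slides are in the right-hand bay (top crop, handle (507,178) to (497,300)), and the left-hand rack is bare. The free plate's corners are about (646,192), (760,198), (756,350) and (641,344).

```bash
cat > h.py <<'E'
import numpy as np,pickle,cv2
def ray(f,uv,z):
    K,T=f['intrinsics'],f['camera_from_world'];R,t=T[:3,:3],T[:3,3]
    o=-R.T@t;out=[]
    for u,v in np.atleast_2d(uv):
        d=R.T@np.linalg.solve(K,[u,v,1.]);out.append((o+d*(z-o[2])/d[2])[:3])
    return np.array(out)
def proj(f,P):
    q=np.atleast_2d(P)@f['camera_from_world'][:3,:3].T+f['camera_from_world'][:3,3]
    q=q@f['intrinsics'].T;return q[:,:2]/q[:,2:]
E
python3 - <<'E'
from h import *
np.set_printoptions(precision=4,suppress=True)
fs=pickle.load(open('f0.pkl','rb'))
T=lambda p,z:ray(fs['top'],np.array(p)/3.6+[119.6,114.6],z)
S=lambda p,z:ray(fs['scene'],np.array(p)/3.6+[199.6,134.6],z)
def show(n,P): 
    e=P[0]-P[-1];print(n,P.tolist() and P.round(4).tolist(),'c',P.mean(0),'yaw',np.degrees(np.arctan2(e[1],e[0])))
show('deck',T([(275,23),(594,48),(574,335),(250,310)],.05))
show('handle',T([(507,178),(497,300)],.132))
show('handleS',S([(208,243),(122,155)],.132))
show('fence',T([(452,160),(560,170),(545,329),(437,320)],.062))
show('plate',T([(646,192),(760,198),(756,350),(641,344)],.012))
show('caddy',T([(57,40),(128,72),(107,130),(35,95)],.056))
show('griptopS',S([(685,75),(708,70),(733,80),(710,92)],.121))
show('griptopT',T([(45,55)],.121))
show('fixplate top T',T([(546,135),(476,130)],.145))
show('fixplate top S',S([(284,240),(203,275)],.145))
show('lip top T',T([(543,76),(489,72)],.158))
show('lip top S',S([(321,278),(252,312)],.158))
E
```

```text
deck [[0.6849, 0.0927, 0.05], [0.6627, -0.1965, 0.05], [0.4019, -0.1767, 0.05], [0.4254, 0.1147, 0.05]] c [ 0.5437 -0.0414  0.05  ] yaw -4.848933752506015
handle [[0.5349, -0.1127, 0.132], [0.4324, -0.1039, 0.132]] c [ 0.4836 -0.1083  0.132 ] yaw -4.921188939529071
handleS [[0.5363, -0.1124, 0.132], [0.4386, -0.1053, 0.132]] c [ 0.4875 -0.1089  0.132 ] yaw -4.167917025489085
fence [[0.559, -0.0669, 0.062], [0.5499, -0.1637, 0.062], [0.4075, -0.1495, 0.062], [0.4159, -0.0531, 0.062]] c [ 0.4831 -0.1083  0.062 ] yaw -5.504662398507037
plate [[0.5352, -0.249, 0.012], [0.5294, -0.3565, 0.012], [0.3868, -0.3512, 0.012], [0.3928, -0.2432, 0.012]] c [ 0.461 -0.3    0.012] yaw -2.3271201858046178
caddy [[0.6676, 0.2863, 0.056], [0.6389, 0.223, 0.056], [0.5867, 0.2414, 0.056], [0.6181, 0.3055, 0.056]] c [0.6279 0.2641 0.056 ] yaw -21.17054268227009
griptopS [[0.6158, 0.2682, 0.121], [0.6228, 0.286, 0.121], [0.641, 0.2905, 0.121], [0.6387, 0.2664, 0.121]] c [0.6296 0.2778 0.121 ] yaw 175.27077519038386
griptopT [[0.6405, 0.2765, 0.121]] c [0.6405 0.2765 0.121 ] yaw 0.0
fixplate top T [[0.5693, -0.1447, 0.145], [0.5734, -0.0864, 0.145]] c [ 0.5714 -0.1156  0.145 ] yaw -94.08479685874464
fixplate top S [[0.573, -0.0829, 0.145], [0.5642, -0.1395, 0.145]] c [ 0.5686 -0.1112  0.145 ] yaw 81.13766927371576
lip top T [[0.6161, -0.1414, 0.158], [0.6194, -0.097, 0.158]] c [ 0.6177 -0.1192  0.158 ] yaw -94.17334858934488
lip top S [[0.6181, -0.0955, 0.158], [0.6126, -0.1436, 0.158]] c [ 0.6153 -0.1195  0.158 ] yaw 83.37772015484775
```

```bash
python3 -m handwheel '[[0.676,-0.653,-0.03,0.66,0.085],[0.676,-0.653,-0.03,0.66,0.085],[0.676,-0.653,-0.03,0.66,0.085],[0.676,-0.653,-0.03,0.66,0.085],[0.676,-0.653,-0.03,0.66,0.085],[0.676,-0.653,-0.03,0.66,0.085],[0.676,-0.653,-0.03,0.66,0.085],[0.676,-0.653,-0.03,0.66,0.085],[0.676,-0.653,-0.03,0.66,0.085],[0.676,-0.653,-0.03,0.66,0.085],[0.676,-0.653,-0.03,0.66,0.085],[0.676,-0.653,-0.03,0.66,0.085],[0.676,-0.653,-0.03,0.66,0.085],[0.676,-0.653,-0.03,0.66,0.085],[0.676,-0.653,-0.03,0.66,0.085],[0.676,-0.653,-0.03,0.66,0.085],[0.676,-0.653,-0.03,0.66,0.085],[0.676,-0.653,-0.03,0.66,0.085],[0.676,-0.653,-0.03,0.66,0.085],[0.676,-0.653,-0.03,0.66,0.085]]'
python3 - <<'E'
from workcell import bot,grab_frame
f=grab_frame("wrist");T=f['camera_from_world'];R=T[:3,:3];s=bot.observe()
print(s['time'],s['eef_pos'],s['orientation'],'cam',-R.T@T[:3,3],'fwd',R[2],'right',R[0])
E
```

```text
time: 1.77
eef_pos: [0.5692, 0.1692, 0.2742]
orientation: [3.141, 0.001, -0.37]
contact_force: [1.1, -0.7, 0.6]
opening: 0.0849
1.8167 [0.57303214 0.17576027 0.27350432] [-3.13461398e+00 -9.35256370e-04 -3.66350392e-01] cam [0.63618556 0.14242359 0.39950942] fwd [-0.2679774   0.10349173 -0.9578505 ] right [-3.61568809e-01 -9.32345333e-01  4.19940832e-04]
```

```bash
python3 -m handwheel '[[0.015,-0.04,0,0,0.085],[0.015,-0.075,0,0,0.085],[0.015,-0.098,0,0,0.085],[0.015,-0.098,0,0,0.085]]'
python3 - <<'E'
from workcell import bot,grab_frame
import pickle,cv2
f=grab_frame("wrist");pickle.dump(f,open('w1.pkl','wb'));s=bot.observe()
print(s['time'],s['eef_pos'],s['orientation'])
cv2.imwrite('pics/w1.png',cv2.convertScaleAbs(cv2.resize(f['color'],(800,600),interpolation=cv2.INTER_CUBIC),alpha=1.4))
E
```

```text
time: 2.15
eef_pos: [0.6192, 0.2571, 0.2727]
orientation: [-3.141, 0.002, -0.367]
contact_force: [-1.1, -0.1, 0.5]
opening: 0.0855
2.2 [0.61836862 0.25476955 0.27294623] [ 3.14020640e+00  1.54456973e-03 -3.67580466e-01]
```

View pics/w1.png

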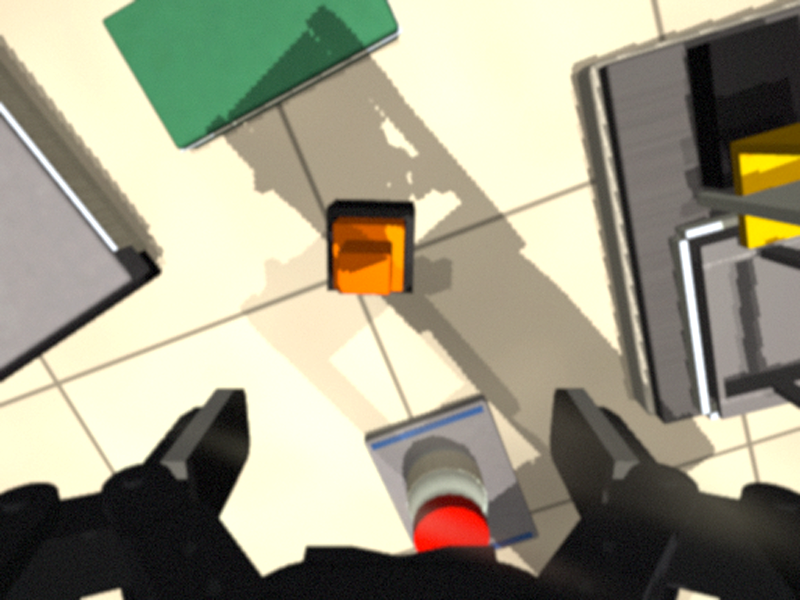

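The wrist view shows the wedge at (370,255). Its grip top spans about (335–392, 255–293) and its sides line up with the image axes. I'll enlarge it to measure.

```bash
python3 - <<'E'
import pickle,cv2
f=pickle.load(open('w1.pkl','rb'))
c=f['color'][120:200,190:290]
cv2.imwrite('pics/w1c.png',cv2.convertScaleAbs(cv2.resize(c,(750,600),interpolation=cv2.INTER_CUBIC),alpha=1.3))
E
```

```text
(no output)
```

View pics/w1c.png

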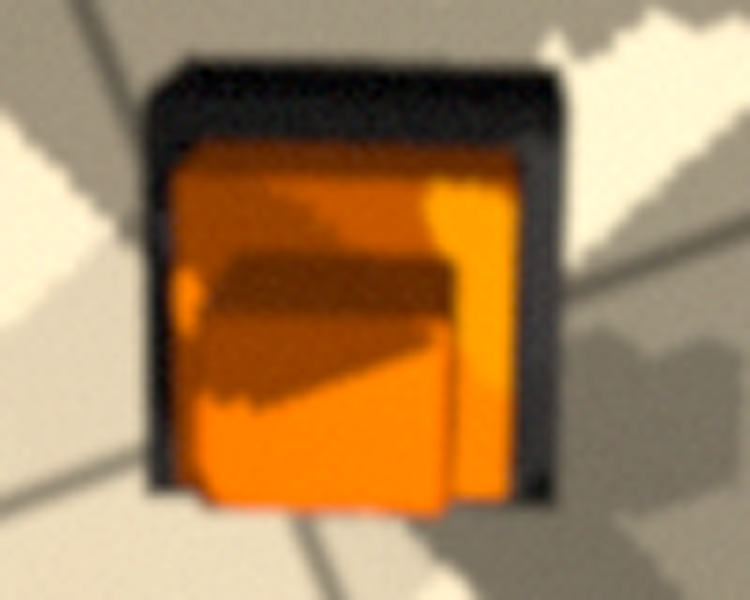

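```bash
python3 - <<'E'
from h import *
np.set_printoptions(precision=4,suppress=True)
f=pickle.load(open('w1.pkl','rb'))
W=lambda p,z:ray(f,np.array(p)/7.5+[189.5,119.5],z)
for n,p,z in(('top',[(200,318),(448,318),(446,515),(203,508)],.121),('shoulder',[(172,180),(519,182),(512,500),(178,490)],.078),('caddy',[(148,100),(563,105),(553,500),(148,492)],.056)):
    P=W(p,z);print(n,P[:,:2].tolist() and P[:,:2].round(4).tolist(),P.mean(0))
    for a,b in((1,0),(2,3),(0,3),(1,2)): d=P[a]-P[b];print(np.linalg.norm(d).round(4),np.degrees(np.arctan2(d[1],d[0])).round(1))
E
```

```text
top [[0.6454, 0.2822], [0.6354, 0.256], [0.6138, 0.2646], [0.6247, 0.2907]] [0.6298 0.2734 0.121 ]
0.0281 -111.0
0.0282 -112.7
0.0224 -22.1
0.0233 -21.9
shoulder [[0.6571, 0.2866], [0.6408, 0.2449], [0.6013, 0.261], [0.6186, 0.3022]] [0.6294 0.2737 0.078 ]
0.0447 -111.3
0.0447 -112.8
0.0415 -22.1
0.0426 -22.1
caddy [[0.6663, 0.2892], [0.6453, 0.2366], [0.5934, 0.2576], [0.6152, 0.3112]] [0.6301 0.2737 0.056 ]
0.0567 -111.7
0.0579 -112.2
0.0556 -23.3
0.0561 -22.0
```

```bash
python3 -m handwheel '[[0.004,-0.021,0.03,0.017,0.085],[0.004,-0.021,0.07,0.017,0.085],[0.004,-0.021,0.10,0.017,0.085],[0.004,-0.021,0.12,0.017,0.085],[0.004,-0.021,0.12,0.017,0.085]]'
python3 -c "from workcell import bot;s=bot.observe();print(s['eef_pos'],s['orientation'])"
```

```text
time: 2.62
eef_pos: [0.6263, 0.2686, 0.149]
orientation: [3.133, 0.008, -0.388]
contact_force: [0.3, 0.1, -0.7]
opening: 0.0851
[0.62628274 0.26856269 0.14896667] [ 3.13288941  0.00802374 -0.38802876]
```

```bash
python3 -m handwheel '[[0.0015,-0.005,0,0,0.085],[0.0015,-0.005,0.02,0,0.085],[0.0015,-0.005,0.04,0,0.085],[0.0015,-0.005,0.046,0,0.085],[0.0015,-0.005,0.046,0,0.05],[0.0015,-0.005,0.046,0,0.03],[0.0015,-0.005,0.046,0,0.02],[0.0015,-0.005,0.046,0,0.02],[0.0015,-0.005,0.046,0,0.02],[0.0015,-0.005,0.046,0,0.02],[0.0015,-0.005,0.046,0,0.02]]' 50
python3 -c "from workcell import bot;s=bot.observe();print(s['eef_pos'],s['orientation'])"
```

```text
time: 3.53
eef_pos: [0.6335, 0.2752, 0.1103]
orientation: [-3.14, -0.002, -0.387]
contact_force: [-0.2, -2.4, 6.6]
opening: 0.0296
[0.63352119 0.27520054 0.11025611] [-3.14042250e+00 -1.99519580e-03 -3.87126727e-01]
```

```bash
python3 -m handwheel '[[0,0,-0.02,0,0.02],[0,0,-0.05,0,0.02],[0,0,-0.08,0,0.02],[0,0,-0.12,0,0.02],[0,0,-0.16,0,0.02],[0,0,-0.20,0,0.02],[0,0,-0.20,0,0.02]]'
python3 -c "from workcell import bot;s=bot.observe();print(s['eef_pos'],s['orientation'],s['contact_force'])"
```

```text
time: 4.12
eef_pos: [0.6354, 0.2765, 0.3187]
orientation: [-3.129, -0.012, -0.387]
contact_force: [-0.1, -0.3, -0.2]
opening: 0.0292
[0.63535536 0.27649019 0.31869303] [-3.12929879 -0.0120997  -0.38719443] [-0.0905774  -0.29114071 -0.15092048]
```

```bash
python3 -m handwheel '[[0.005,0.018,0,-0.02,0.02],[0.014,0.048,0,-0.06,0.02],[0.025,0.085,0,-0.1,0.02],[0.036,0.123,0,-0.14,0.02],[0.047,0.161,0,-0.18,0.02],[0.058,0.199,0,-0.22,0.02],[0.069,0.237,0,-0.26,0.02],[0.08,0.275,0,-0.29,0.02],[0.091,0.313,0,-0.303,0.02],[0.1,0.345,0,-0.303,0.02],[0.107,0.37,0,-0.303,0.02],[0.111,0.38,0,-0.303,0.02],[0.111,0.38,0,-0.303,0.02],[0.111,0.38,0,-0.303,0.02],[0.111,0.38,0,-0.303,0.02],[0.111,0.38,0,-0.303,0.02]]'
python3 - <<'E'
from workcell import bot,grab_frame
import pickle,cv2
f=grab_frame("wrist");g=grab_frame("scene");pickle.dump((f,g),open('w2.pkl','wb'));s=bot.observe()
print(s['time'],s['eef_pos'],s['orientation'],s['contact_force'],s['opening'])
cv2.imwrite('pics/w2.png',cv2.convertScaleAbs(cv2.resize(f['color'],(800,600),interpolation=cv2.INTER_CUBIC),alpha=1.4))
E
```

```text
time: 5.45
eef_pos: [0.5924, -0.1169, 0.3085]
orientation: [-3.141, 0.0, -0.082]
contact_force: [-0.4, 0.2, -1.3]
opening: 0.0295
5.55 [ 0.59240134 -0.11710464  0.30862363] [-3.14134284e+00 -5.22929334e-05 -8.23063354e-02] [-0.54465498  0.70049976 -1.28832767] 0.029243558264688056
```

View pics/w2.png

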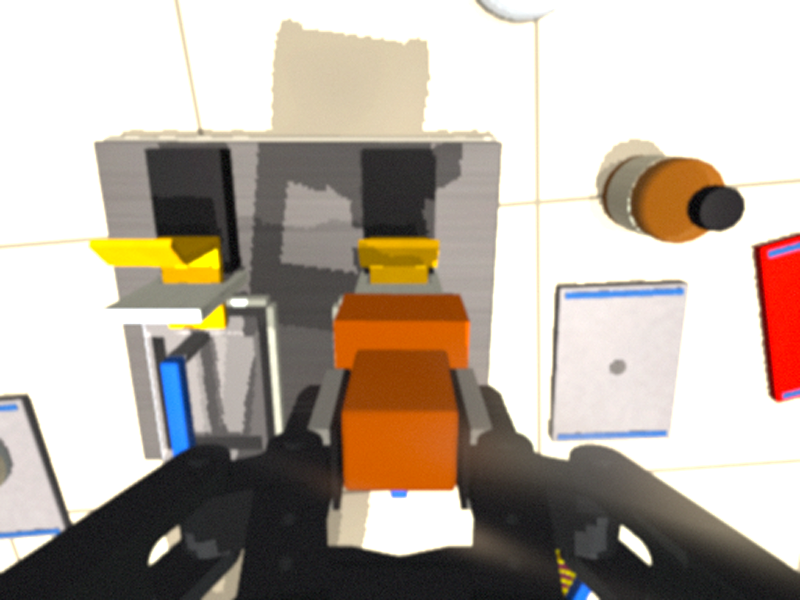

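```bash
python3 - <<'E'
import pickle,cv2,numpy as np
f,g=pickle.load(open('w2.pkl','rb'))
R=lambda c:cv2.resize(c,None,fx=4,fy=4,interpolation=cv2.INTER_CUBIC)
a=np.hstack([R(f['color'][145:210,50:160]),R(f['color'][145:210,215:300])])
b=R(g['color'][180:262,210:405])
cv2.imwrite('pics/w2c.png',cv2.convertScaleAbs(np.vstack([a,b]),alpha=1.15))
E
```

```text
(no output)
```

View pics/w2c.png

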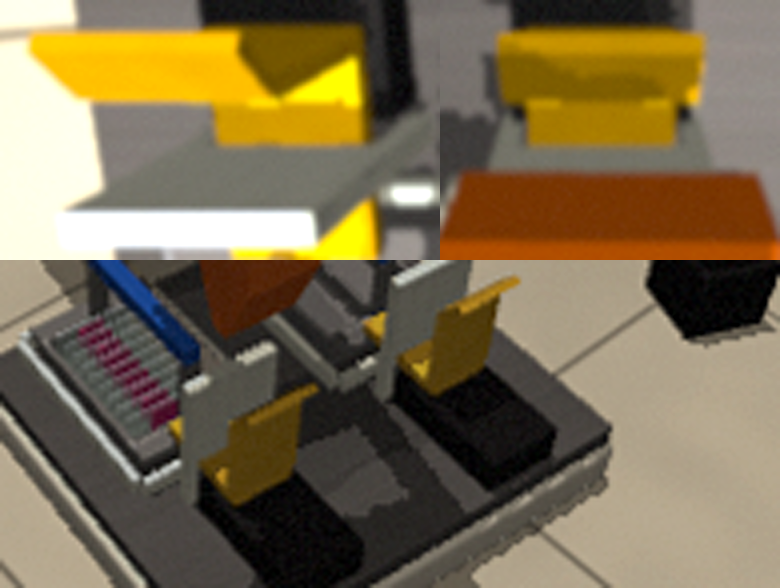

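```bash
python3 - <<'E'
from h import *
np.set_printoptions(precision=4,suppress=True)
f,g=pickle.load(open('w2.pkl','rb'))
yaw=np.radians(-4.8);ex=np.array([np.cos(yaw),np.sin(yaw)]);ey=np.array([-ex[1],ex[0]])
o=np.array([.4845,-.1083])
def A(n,p,z,off):
    P=ray(f,(np.array(p)-[off[0],0])/4+[off[1]-.4,144.6],z)[:,:2];d=P-o
    print(n,P.round(4).tolist(),'s',(d@ex).round(4),(d@ey).round(4))
Rr=(440,215);L=(0,50)
A('R tab bend',[(499,103),(698,103)],.142,Rr)
A('R face bottom',[(527,146),(673,146)],.084,Rr)
A('R lip top',[(497,32),(705,35)],.158,Rr)
A('L tab bend',[(78,98),(362,107)],.142,L)
A('L face bottom',[(217,145),(362,145)],.084,L)
A('L face top',[(70,208),(312,211)],.145,L)
P=ray(f,np.array([(558,285),(687,283),(668,438),(553,437)])*.64-.2,.012);print(P.round(4).tolist(),P.mean(0)); 
for a,b in((0,3),(1,2)): e=P[a]-P[b];print(np.degrees(np.arctan2(e[1],e[0])))
s=ray(f,np.array([(336,321),(467,321)])*.64-.2,.3086-.1043+.072);print('wedge shoulder far edge',s,(s[:,:2]-o)@ex,(s[:,:2]-o)@ey)
t=ray(f,np.array([(354,351),(448,351),(456,488),(343,488)])*.64-.2,.3086-.1043+.115);print('grip top',t,((t[:,:2]-o)@ex),((t[:,:2]-o)@ey))
print('tcp',(np.array([.5924,-.1171])-o)@ex,(np.array([.5924,-.1171])-o)@ey)
E
```

```text
R tab bend [[0.5991, -0.094], [0.5954, -0.1388]] s [0.113  0.1131] [ 0.0238 -0.0211]
R face bottom [[0.5736, -0.0946], [0.5703, -0.1343]] s [0.0876 0.0877] [ 0.0211 -0.0187]
R lip top [[0.6179, -0.0968], [0.6136, -0.1403]] s [0.132  0.1314] [ 0.0226 -0.0211]
L tab bend [[0.6121, 0.0499], [0.6048, -0.0135]] s [0.1139 0.112 ] [0.1684 0.1045]
L face bottom [[0.5858, 0.0497], [0.5825, 0.0102]] s [0.0877 0.0878] [0.1659 0.1263]
L face top [[0.5875, 0.0563], [0.5822, 0.0012]] s [0.0889 0.0882] [0.1726 0.1173]
[[0.5404, -0.2469, 0.012], [0.5332, -0.3552, 0.012], [0.3851, -0.3491, 0.012], [0.3948, -0.2431, 0.012]] [ 0.4634 -0.2986  0.012 ]
-1.5220216568504978
-2.3955067864179354
wedge shoulder far edge [[ 0.6117 -0.0984  0.2763]
 [ 0.6082 -0.1404  0.2763]] [0.1259 0.126 ] [ 0.0205 -0.0216]
grip top [[ 0.6181 -0.1086  0.3193]
 [ 0.6163 -0.1309  0.3193]
 [ 0.5779 -0.1308  0.3193]
 [ 0.5803 -0.1016  0.3193]] [0.1332 0.1332 0.095  0.0949] [ 0.0109 -0.0115 -0.0147  0.0147]
tcp 0.10825794453434595 0.00025970213416120423
```

The crop puts the fixed plate's face at s=87.8 mm and the tab at 113 mm from the rack, along the shaker's x. The wedge sits about 3 mm towards -x of the TCP. In the scene view the wedge tip is at about (218,335). I'll check its lean against that by projection.

```bash
python3 - <<'E'
from h import *
np.set_printoptions(precision=1,suppress=True)
f,g=pickle.load(open('w2.pkl','rb'))
yaw=np.radians(-4.8);ex=np.array([np.cos(yaw),np.sin(yaw)]);ey=np.array([-ex[1],ex[0]])
o=np.array([.4845,-.1083])
for dx in(-.005,0,.005):
  c=[(np.r_[o+ex*(.105+dx+a)+ey*b,.2043]) for a,b in((.005,-.022),(.005,.022),(-.005,-.022))]
  c+=[np.r_[o+ex*(.105+dx+.021)+ey*b,.2443] for b in(-.022,.022)]
  print(dx,((proj(g,np.array(c))-[209.6,179.6])*4+[0,260]).tolist())
# orange pixels bottom
im=g['color'].astype(int);m=(im[...,2]>70)&(im[...,1]<.5*im[...,2])&(im[...,0]<50)
m[:, :240]=0;m[:,300:]=0;m[:150]=0;m[215:]=0
ys,xs=np.nonzero(m);
for y in range(ys.max()-8,ys.max()+1): x=xs[ys==y];print(y,(y-179.6)*4+260,(x.min()-209.6)*4 if len(x) else '',(x.max()-209.6)*4 if len(x) else '')
E
```

```text
-0.005 [[216.959504508225, 331.55678997199243], [287.0372830577329, 296.95722314359057], [205.4004471877596, 319.7963842185005], [238.54242097850135, 292.5592517327418], [311.6144360755219, 257.16588497029056]]
0 [[222.80561341734744, 337.5047328659731], [293.0113146961147, 302.6380560566223], [211.15795157828722, 325.6541791824751], [244.77743649152637, 298.6567209378794], [317.9861846456539, 262.97603784463627]]
0.005 [[228.69679356975746, 343.49853210396043], [299.0303365216404, 308.36167108922757], [216.959504508225, 331.55678997199243], [251.06301276586976, 304.80363551881146], [324.4083448867897, 268.83215918618714]]
206 365.6 125.60000000000002 125.60000000000002
207 369.6  
208 373.6  
209 377.6 129.60000000000002 129.60000000000002
210 381.6  
211 385.6 145.60000000000002 145.60000000000002
212 389.6 137.60000000000002 137.60000000000002
213 393.6  
214 397.6 153.60000000000002 153.60000000000002
```

```bash
python3 -m handwheel '[[0.0055,-0.001,0,0,0.02],[0.0055,-0.001,0.015,0,0.02],[0.0055,-0.001,0.03,0,0.02],[0.0055,-0.001,0.04,0,0.02],[0.0055,-0.001,0.05,0,0.02],[0.0055,-0.001,0.06,0,0.02],[0.0055,-0.001,0.065,0,0.02],[0.0055,-0.001,0.07,0,0.02],[0.0055,-0.001,0.075,0,0.02],[0.0055,-0.001,0.08,0,0.02],[0.0055,-0.001,0.08,0,0.02]]' 80
python3 - <<'E'
from workcell import bot
s=bot.observe();import numpy as np
p=s['eef_pos'];o=np.array([.4845,-.1083]);y=np.radians(-4.8);d=p[:2]-o
print(p,s['orientation'],s['contact_force'],s['opening'],'s',d@[np.cos(y),np.sin(y)],d@[-np.sin(y),np.cos(y)])
E
```

```text
time: 6.47
eef_pos: [0.5971, -0.1179, 0.2278]
orientation: [-3.142, 0.002, -0.084]
contact_force: [-3.1, 0.9, -0.5]
opening: 0.0287
[ 0.59708492 -0.11793922  0.22778055] [-3.14156378e+00  1.82712257e-03 -8.42597933e-02] [-3.0975803   0.90804782 -0.46226793] 0.028654708637360145 s 0.11299666258948157 -0.0001845483489270166
```

```bash
python3 -m handwheel '[[0,0,0.005,0,0.02],[0,0,0.01,0,0.02],[0,0,0.015,0,0.02],[0,0,0.02,0,0.02],[0,0,0.025,0,0.02],[0,0,0.03,0,0.02],[0,0,0.034,0,0.02],[0,0,0.036,0,0.02],[0,0,0.036,0,0.02]]' 80
python3 - <<'E'
from workcell import bot
s=bot.observe();import numpy as np
p=s['eef_pos'];o=np.array([.4845,-.1083]);y=np.radians(-4.8);d=p[:2]-o
print(p,s['orientation'],s['contact_force'],s['opening'],'s',d@[np.cos(y),np.sin(y)],d@[-np.sin(y),np.cos(y)])
E
```

```text
time: 7.22
eef_pos: [0.5971, -0.1179, 0.1912]
orientation: [-3.141, 0.003, -0.084]
contact_force: [-3.9, -0.0, -3.0]
opening: 0.0286
[ 0.59706726 -0.1178907   0.19122522] [-3.14138977e+00  2.60789800e-03 -8.42180835e-02] [-3.87229102 -0.02584555 -3.04971154] 0.02862463840691504 s 0.11297499780048133 -0.00013767397178844826
```

```bash
python3 -m handwheel '[[0,0,0.0015,0,0.02],[0,0,0.003,0,0.02],[0,0,0.0045,0,0.02],[0,0,0.005,0,0.02],[0,0,0.005,0,0.02]]' 80; python3 -m handwheel '[[0,0,0.001,0,0.02],[0,0,0.002,0,0.02],[0,0,0.002,0,0.02]]' 80
```

```text
time: 7.63
eef_pos: [0.5982, -0.1181, 0.1883]
orientation: [3.141, -0.002, -0.084]
contact_force: [-4.0, -0.5, 3.7]
opening: 0.029
time: 7.88
eef_pos: [0.5992, -0.1182, 0.1882]
orientation: [3.141, -0.005, -0.084]
contact_force: [-4.0, 0.5, 11.1]
opening: 0.0286
```

```bash
python3 -m handwheel '[[0,0,-0.002,0,0.02],[0,0,-0.003,0,0.032],[0,0,-0.003,0,0.04],[0,0,-0.003,0,0.06],[0,0,-0.003,0,0.06],[0,0,-0.003,0,0.06],[0,0,-0.02,0,0.06],[0,0,-0.05,0,0.06],[0,0,-0.08,0,0.06],[0,0,-0.11,0,0.06],[0,0,-0.11,0,0.06]]'
python3 - <<'E'
from workcell import bot,grab_frame
from h import *
f=grab_frame("wrist");g=grab_frame("scene");pickle.dump((f,g),open('w3.pkl','wb'));s=bot.observe()
print(s['time'],s['eef_pos'],s['orientation'],s['contact_force'],s['opening'])
a=cv2.resize(f['color'],(500,375));b=cv2.resize(g['color'][170:285,210:363],(500,375),interpolation=cv2.INTER_CUBIC)
im=np.hstack([a[:,100:450],cv2.resize(b,(440,330+45))]);cv2.imwrite('pics/w3.png',cv2.convertScaleAbs(im,alpha=1.3))
E
```

```text
time: 8.8
eef_pos: [0.6005, -0.1186, 0.3025]
orientation: [3.14, -0.013, -0.084]
contact_force: [1.0, 0.6, 0.1]
opening: 0.0599
8.9 [ 0.59837991 -0.11809423  0.29690029] [ 3.1411208  -0.00346132 -0.08420211] [ 0.40588813 -0.22833937 -1.27131269] 0.05979788933027068
```

View pics/w3.png

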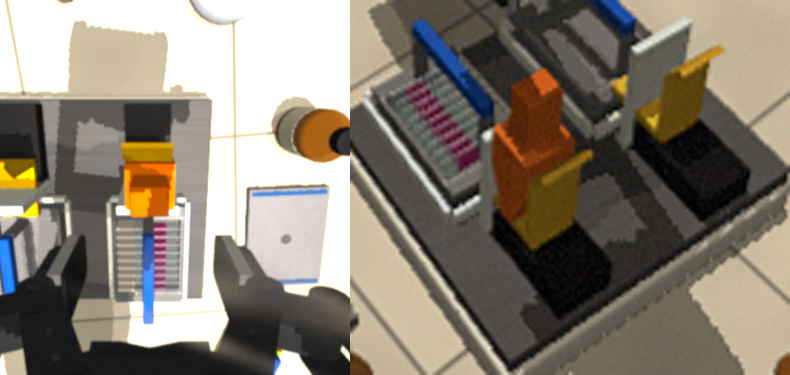

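```bash
python3 - <<'E'
from h import *
np.set_printoptions(precision=4,suppress=True)
f,g=pickle.load(open('w3.pkl','rb'))
k=1.024
P=ray(f,np.array([(248.5,237),(248.5,322)])*k-.2,.132);print(P,P.mean(0))
# blue mask for refinement
im=f['color'].astype(int);m=((im[...,0]>110)&(im[...,0]>im[...,2]+60)).astype(np.uint8)
m[:,:230]=0;m[:,280:]=0;m[:225]=0;m[345:]=0
ys,xs=np.nonzero(m);print(ys.min(),ys.max())
for y in range(ys.min(),ys.max(),12):
    x=xs[ys==y];
    if len(x):print(y,x.min(),x.max(),ray(f,[(x.mean(),y)],.132)[0,:2])
E
```

```text
[[ 0.5351 -0.1125  0.132 ]
 [ 0.4354 -0.1039  0.132 ]] [ 0.4852 -0.1082  0.132 ]
243 331
243 252 258 [ 0.5345 -0.1132]
255 250 259 [ 0.5217 -0.1116]
267 249 259 [ 0.5087 -0.11  ]
279 249 259 [ 0.4953 -0.1088]
291 249 259 [ 0.4816 -0.1076]
303 249 259 [ 0.4675 -0.1064]
315 249 258 [ 0.4532 -0.1047]
327 250 258 [ 0.4385 -0.1039]
```

```bash
python3 -m handwheel '[[-0.03,0,0,0,0.06],[-0.065,0,0,0,0.06],[-0.095,0,0.02,0,0.06],[-0.114,0,0.05,0,0.06],[-0.114,0,0.08,0,0.06],[-0.114,0,0.11,0,0.06],[-0.114,0,0.13,0,0.06],[-0.114,0,0.14,0,0.06],[-0.114,0,0.14,0,0.06],[-0.114,0,0.14,0,0.06]]' 70
python3 -c "from workcell import bot;s=bot.observe();print(s['eef_pos'],s['orientation'],s['contact_force'])"
```

```text
time: 9.73
eef_pos: [0.4842, -0.1084, 0.1552]
orientation: [-3.141, 0.001, -0.084]
contact_force: [-0.1, -0.4, 1.0]
opening: 0.0603
[ 0.48417129 -0.10838807  0.15523666] [-3.14149111e+00  1.02446102e-03 -8.41643069e-02] [-0.14732316 -0.44704092  0.98640285]
```

```bash
python3 -m handwheel '[[0.0005,0,0.015,0,0.06],[0.0005,0,0.027,0,0.06],[0.0005,0,0.031,0,0.06],[0.0005,0,0.031,0,0.04],[0.0005,0,0.031,0,0.02],[0.0005,0,0.031,0,0.008],[0.0005,0,0.031,0,0.005],[0.0005,0,0.031,0,0.005],[0.0005,0,0.031,0,0.005],[0.0005,0,0.031,0,0.005],[0.0005,0,0.031,0,0.005]]' 90
```

```text
time: 10.65
eef_pos: [0.4854, -0.1081, 0.1255]
orientation: [-3.141, -0.002, -0.084]
contact_force: [0.7, 4.5, 5.7]
opening: 0.0102
```

```bash
python3 -m handwheel '[[0,0,-0.004,0,0.005],[0,0,-0.01,0,0.005],[0,0,-0.016,0,0.005],[0,0,-0.022,0,0.005],[0,0,-0.022,0,0.005]]'; python3 -m handwheel '[[0,0,-0.008,0,0.005],[0,0,-0.02,0,0.005],[0,0,-0.035,0,0.005],[0,0,-0.045,0,0.005],[0,0,-0.05,0,0.005],[0,0,-0.05,0,0.005],[0,0,-0.05,0,0.005]]'
python3 - <<'E'
from workcell import bot,grab_frame
from h import *
g=grab_frame("scene");f=grab_frame("wrist");pickle.dump((f,g),open('w4.pkl','wb'));s=bot.observe()
print(s['time'],s['eef_pos'],s['orientation'],s['contact_force'],s['wrist_torque'],s['opening'])
a=cv2.resize(f['color'],(400,300));b=cv2.resize(g['color'][140:290,130:330],(400,300),interpolation=cv2.INTER_CUBIC)
cv2.imwrite('pics/w4.png',cv2.convertScaleAbs(np.hstack([a,b]),alpha=1.3))
E
```

```text
time: 11.07
eef_pos: [0.4853, -0.1088, 0.1478]
orientation: [3.141, -0.002, -0.084]
contact_force: [0.7, -1.1, -3.4]
opening: 0.0101
time: 11.65
eef_pos: [0.4844, -0.1084, 0.1965]
orientation: [3.142, 0.0, -0.084]
contact_force: [0.1, -0.4, -3.8]
opening: 0.0103
11.75 [ 0.48405155 -0.10831996  0.19583288] [-3.14140500e+00  1.76892458e-03 -8.42256779e-02] [-0.2007044   0.40216998 -3.22500097] [-0.02540473  0.0035513   0.00266709] 0.010379714704626675
```

View pics/w4.png

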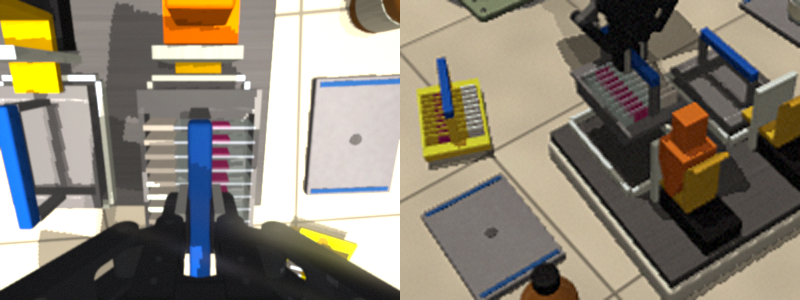

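The rack hangs level from its handle, clear of the shaker. The wedge stays in the catch, and the plate's centre dot is at (356,140).

```bash
python3 - <<'E'
from h import *
np.set_printoptions(precision=4,suppress=True)
f,g=pickle.load(open('w4.pkl','rb'))
q=lambda p,z:ray(f,np.array(p)*1.28-.2,z)
print('dot',q([(356,140)],.012))
print('plate left edge',q([(316,77),(306,193)],.012), q([(398,76)],.012))
print('handle',q([(200,122),(200,274)],.132+.0703))
P=ray(g,np.array([(491,232)])*0.5+[130-400*.5,140],.012);print('dot scene',P)
t=pickle.load(open('f0.pkl','rb'))['top'];print('dot top',ray(t,np.array([(702,269)])/3.6+[119.6,114.6],.012))
E
```

```text
dot [[ 0.4599 -0.3002  0.012 ]]
plate left edge [[ 0.5394 -0.2477  0.012 ]
 [ 0.3927 -0.2411  0.012 ]] [[ 0.5326 -0.3416  0.012 ]]
handle [[ 0.5338 -0.1131  0.2023]
 [ 0.4478 -0.1058  0.2023]]
dot scene [[ 0.4626 -0.2981  0.012 ]]
dot top [[ 0.4628 -0.3011  0.012 ]]
```

```bash
python3 -m handwheel '[[0,0.008,0,0,0.005],[-0.001,0.025,0,-0.01,0.005],[-0.002,0.05,0,-0.02,0.005],[-0.003,0.075,0,-0.03,0.005],[-0.003,0.1,0,-0.04,0.005],[-0.004,0.125,0,-0.043,0.005],[-0.004,0.15,0,-0.043,0.005],[-0.005,0.17,0,-0.043,0.005],[-0.005,0.185,0,-0.043,0.005],[-0.005,0.192,0,-0.043,0.005],[-0.005,0.193,0,-0.043,0.005],[-0.005,0.193,0.01,-0.043,0.005],[-0.005,0.193,0.03,-0.043,0.005],[-0.005,0.193,0.05,-0.043,0.005],[-0.005,0.193,0.07,-0.043,0.005],[-0.005,0.193,0.085,-0.043,0.005],[-0.005,0.193,0.09,-0.043,0.005],[-0.005,0.193,0.09,-0.043,0.005]]'
python3 - <<'E'
from workcell import bot,grab_frame
from h import *
g=grab_frame("scene");f=grab_frame("wrist");pickle.dump((f,g),open('w5.pkl','wb'));s=bot.observe()
print(s['time'],s['eef_pos'],s['orientation'],s['contact_force'],s['opening'])
a=cv2.resize(f['color'],(400,300));b=cv2.resize(g['color'][190:310,110:270],(400,300),interpolation=cv2.INTER_CUBIC)
cv2.imwrite('pics/w5.png',cv2.convertScaleAbs(np.hstack([a,b]),alpha=1.2))
E
```

```text
time: 13.25
eef_pos: [0.4626, -0.2986, 0.1049]
orientation: [-3.139, 0.003, -0.04]
contact_force: [-0.3, 0.2, -2.9]
opening: 0.0102
13.35 [ 0.4639757  -0.29996684  0.10707486] [ 3.14123368e+00 -7.85951095e-04 -4.03854438e-02] [ 0.13983335  0.00279178 -2.42215374] 0.00998078866293598
```

View pics/w5.png

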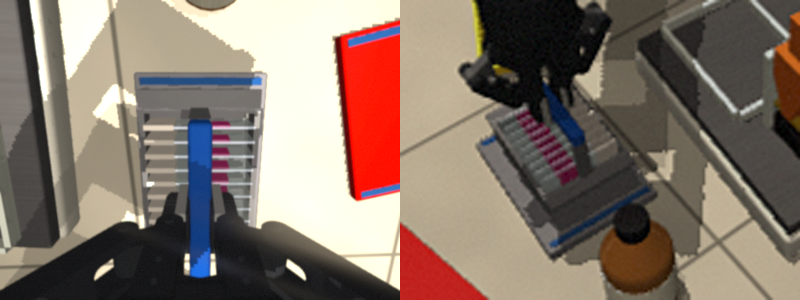

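The rack is over the plate, centred and square to it (plate's far edge at 137–266, tray at about 143–260). I'll lower it gently.

```bash
python3 -m handwheel '[[-0.001,0,0.006,0,0.005],[-0.001,0,0.011,0,0.005],[-0.001,0,0.015,0,0.005],[-0.001,0,0.017,0,0.005],[-0.001,0,0.017,0,0.005]]'; python3 -m handwheel '[[0,0,0.001,0,0.005],[0,0,0.002,0,0.005],[0,0,0.002,0,0.005]]'
```

```text
time: 13.77
eef_pos: [0.4621, -0.3002, 0.0891]
orientation: [-3.141, 0.001, -0.041]
contact_force: [-0.2, -0.6, -3.3]
opening: 0.0104
time: 14.02
eef_pos: [0.4625, -0.3004, 0.0877]
orientation: [3.141, -0.0, -0.041]
contact_force: [-0.6, -0.0, -4.4]
opening: 0.0105
```

```bash
python3 -m handwheel '[[0,0,0.001,0,0.005],[0,0,0.0015,0,0.005],[0,0,0.0015,0,0.005]]'; python3 -m handwheel '[[0,0,0.001,0,0.005],[0,0,0.001,0,0.005]]'
```

```text
time: 14.27
eef_pos: [0.4625, -0.3001, 0.0874]
orientation: [-3.142, -0.001, -0.041]
contact_force: [-2.2, 2.3, 4.9]
opening: 0.0098
time: 14.43
eef_pos: [0.4625, -0.3, 0.0874]
orientation: [3.141, -0.001, -0.041]
contact_force: [-4.2, 3.5, 12.3]
opening: 0.0104
```

```bash
python3 -m handwheel '[[0,0,-0.001,0,0.005],[0,0,-0.002,0,0.014],[0,0,-0.002,0,0.03],[0,0,-0.002,0,0.05],[0,0,-0.002,0,0.05],[0,0,-0.002,0,0.05],[0,0,-0.002,0,0.05],[0,0,-0.02,0,0.05],[0,0,-0.05,0,0.05],[0,0,-0.09,0,0.05],[0,0,-0.13,0,0.05],[-0.03,0,-0.16,0,0.05],[-0.06,0,-0.16,0,0.05],[-0.08,0,-0.16,0,0.05],[-0.08,0,-0.16,0,0.05]]'
python3 - <<'E'
from workcell import bot,grab_frame
from h import *
g=grab_frame("scene");t=grab_frame("top");f=grab_frame("wrist");pickle.dump((f,g,t),open('w6.pkl','wb'));s=bot.observe()
print(s['time'],s['eef_pos'],s['contact_force'],s['opening'])
a=cv2.resize(f['color'],(400,300));b=cv2.resize(g['color'][130:310,110:350],(400,300),interpolation=cv2.INTER_CUBIC)
c=cv2.resize(t['color'][115:240,120:340],(528,300),interpolation=cv2.INTER_CUBIC)
im=np.vstack([np.hstack([a,b]),np.hstack([c,np.zeros((300,272,3),np.uint8)])])
cv2.imwrite('pics/w6.png',cv2.convertScaleAbs(im,alpha=1.2))
E
```

```text
time: 15.68
eef_pos: [0.3792, -0.2964, 0.2459]
orientation: [3.141, 0.001, -0.043]
contact_force: [-0.2, 0.5, -0.8]
opening: 0.0504
15.8333 [ 0.38296519 -0.29721571  0.24521058] [ 0.86800297  0.80739451 -0.03340487] 0.04987644646876163
```

View pics/w6.png

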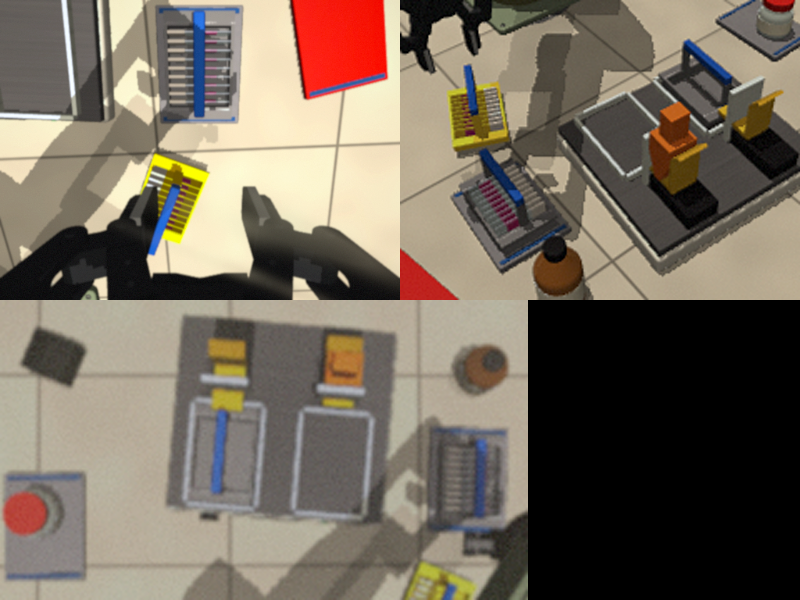

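All three views agree. The rack stands centred on the free plate, the wedge is still in the open catch, the empty rack and its catch look unchanged, and the gripper is clear.

```bash
python3 -c "from workcell import workorder;print(workorder.close_job())"
```

```text
the job is handed in; nothing more can be done
None
```

The full rack now stands squarely in the middle of the free drying plate, and the orange wedge is still in that rack's open catch. I handed the job in at about 16 s of the 58 s allowed.

- **Wedge:** it bottomed out at the height I expected when pushed in with about 11 N. It stayed upright after I let go.
- **Rack:** the pictures show it hanging level after the lift. It was set down under control, with about 12 N at touchdown, aimed at the plate centre I had measured (about 2 mm uncertain).
- **Last checks:** the top, scene and wrist pictures agree that the rack is on the plate. The empty rack, its shut catch, the jar, the bottle and both look-alikes appear unmoved, and the gripper was well clear.
- **Not measured:** I judged the final centring and the unmoved items by eye in those pictures. I did not read the catch opening as a number, but the rack came out freely.

No check failed or disagreed. The largest force I read at the end of any move was about 12 N, against the 40 N and 120 N limits.

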